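# Snap the two incubator covers shut under the light bar

## Robot

A 6-joint arm with a two-finger parallel gripper is mounted at the origin on the work surface; the furniture and walls round the work are solid. World frame = base frame: x ahead of the robot, y to its left, z up, the work surface at z = 0. Lengths are in m, angles in rad, forces in N, time in s.
With the tool pointing down it reaches from about 0.4 to 0.825 m from the base axis. Payload 7 kg.
Tool frame: the origin (TCP) lies on the centre line of the jaws, within the pads' length; the fingertips stand 8 mm ahead of it and the grasp point (between the pads) lies 11 mm behind it; z points along the fingers, y is the direction in which the jaws open and shut (so a half turn about z gives the same grasp; the last joint's range is limited). The gripper opens to 85 mm and grips with 20 to 120 N. Pads are 22 mm wide; open, the fingers measure 114 mm over their backs; the gripper's body (76 mm by 85 mm) begins 54 mm behind the grasp point. The pads swing forward as they close: fully open they stand 13 mm farther back than shut.
Start: joints at [-1.028, 0.359, 0.012, 0, -1.224, -0.288], TCP at [0.17, -0.653, 0.239] pointing down, gripper open.
Joint ranges: [-3.07, 3.07], [-1.43, 2.12], [-1.02, 1.25], [-3.03, 1.67], [-3.05, -0], [-3.03, 3.03]. Speed limits (rad/s): [2.39, 2.39, 3.01, 3.14, 3.14, 3.14].

## Interface

Orientations are given as a rotation vector (axis times angle).
In Python, from plant import sensors, optics, env gives the robot as it stands.
- The arm moves only by the tool jog_arm, never from a script. Its argument "deltas" is a list of rows, each a list of 7 numbers: the gripper's target within -1 to 1 (shut at 1, half-way at 0, fully open at -1), then the shift along the tool's x, y, z as a fraction of full scale, then the turn, a rotation vector about the tool's x, y, z as a fraction of full scale. A call has 1 to 12 rows; each row shifts and turns the commanded pose from where the row before left it, along the tool's axes as they then stand; what a row does not reach is not made up. Full scale, the value 1, is 75 cm for a shift and 2 rad for a turn. A row lasts 1/8 s, in which the tool goes at most 62.5 mm and 10.7 degrees, less where a joint would pass 70% of its speed; a pose out of reach is approached as far as the arm can. A call with a number of a shift or a turn outside -1 to 1 is refused whole. A call with a gripper value outside its range is refused whole. The fingers move at their own pace and stop on an object; "squeeze" is the grip in N (left out, the last holds). Time passes only in rows, so rows that do not move let the fingers close. It gives the time, the measured TCP pose, the force and the opening at its end, in the units of the state.
- sensors.observe(): the state, without advancing time (a new reading comes with each control period).
- optics.snapshot(name): name is "side" or "top"; returns the picture (400x640x3 uint8, red, green, blue); there is no depth.
- optics.camera_info(name): a dict with "fovy" (degrees; the focal length in pixels is half the picture's height over the tangent of half this angle, whatever the lens; pixels are square), "cx", "cy" (the principal point, pixels), "rvec" (rotation vector, rad) and "tvec" (3), from world to camera coordinates, as OpenCV has them. Camera axes: x right, y down, z forward; pixel columns grow to the right and rows downward; lengths in m; the calibration is good to about 2 mm. A picture is of the moment at which its call begins. camera_info takes no time and is no camera call.
- env.job_done(): hands the job in, once; it reports no verdict.
The state is a dict: "clock": time; "joint_positions": joint angles; "qd": joint speeds; "tau": joint torques, N m; "tcp_pos": TCP position; "tcp_rot": TCP orientation; "wrist_force": force on the tool from outside, world axes, zero at the start; "moment": the same for the moment, N m; "gripper_width": finger opening in m.
Only numpy, scipy, OpenCV 4.12 (cv2) and the standard library are available. Lean on these libraries where they do the work, as an engineer would, in place of code of your own. Each camera call takes 0.05 s, during which the arm holds its last target.

## Task

Both covers of the dry-block incubator have been left ajar. Press each one down by its front tab until its catch snaps in, so that both stay fully shut when you let go. Reach in at a slant from its front under the light bar, and leave the flasks and the rubber bulb standing where they are.

Things in the scene. Friction and masses are not known exactly. Their poses are not given: they have to be found in the camera images.
- incubator: white benchtop dry-block incubator, 170 (x) x 300 (y) x 70 mm high, fixed; display and three round buttons in front. Two bays (y = +65 near, -65 far) with grey covers with clear windows, hinged at its back (+x). Origin: centre of the underside; x from its front to its back, y to its left (about toward the robot), z up. Its front faces about the robot's right (world -y)
- light_bar (a point): centre of the underside of the incubator's fixed aluminium light bar, 298 mm above the worktop: 79 mm deep (x), 315 wide (y), 29 thick, on 14 mm posts at y = +-140 mm. It stands above the cover tabs and blocks a tool coming straight down; from the front there is room for a tool leaning 35 to 45 degrees, its upper end away from the incubator
- cover_near (a joint): near cover's hinge angle (rad): 0 = fully shut, grows as the front lifts. Starts ajar at 0.34 to 0.48 on a weak spring and stiff hinge. Pushing takes under 2 N at the tab down to 0.12, where it meets the catch; about 9 N (10 to 15 N is safe) then snaps it past to the hard stop at 0, where it stays (0 to 0.02). Let go before that, it rises again to about 0.26
- cover_near_tab (a point): where to press the near cover (the one closer to the robot base): on top of its finger tab, mid-width, 12 mm from its front edge, 133 mm from the hinge, 5 mm above the hinge axis when shut. Tab 24 mm deep, 64 wide, 8 thick; cover frame 104 mm wide. Axes turn with the cover: x to the hinge, y along it, z out of the top face
- cover_near_hinge (a point): middle of the near cover's hinge axis, at the incubator's back, 74 mm above the worktop; axes as the tab's
- cover_far (a joint): far cover's hinge angle (rad): 0 = fully shut, grows as the front lifts. Starts ajar at 0.34 to 0.48 on a weak spring and stiff hinge. Pushing takes under 2 N at the tab down to 0.12, where it meets the catch; about 9 N (10 to 15 N is safe) then snaps it past to the hard stop at 0, where it stays (0 to 0.02). Let go before that, it rises again to about 0.26
- cover_far_tab (a point): where to press the far cover (the one farther from the robot base): on top of its finger tab, mid-width, 12 mm from its front edge, 133 mm from the hinge, 5 mm above the hinge axis when shut. Tab 24 mm deep, 64 wide, 8 thick; cover frame 104 mm wide. Axes turn with the cover: x to the hinge, y along it, z out of the top face
- cover_far_hinge (a point): middle of the far cover's hinge axis, at the incubator's back, 74 mm above the worktop; axes as the tab's
- amber_flask: conical glass flask, 52 mm diameter, 85 mm high, standing in front of the incubator. A bystander; origin at the centre of its underside
- pipette_bulb: red rubber pipette bulb, 51 mm diameter, 76 mm high, on the right front part of the worktop. A bystander; origin at the centre of its underside
- foil_tall: foil-wrapped flask, 58x60 mm, 131 mm high, at the right far edge. A bystander; origin at the centre of its underside
- foil_small: foil-wrapped flask, 58x54 mm, 108 mm high, behind the incubator. A bystander; origin at the centre of its underside

How it is judged:
At the end, for the whole second after the job is handed in: Both covers are shut (hinge angles under 0.045 rad, which only the snapped-in catch keeps) and at rest (value of joint each of cover_near, cover_far below 0.045 rad and velocity of joint each of cover_near, cover_far below 0.05 rad/s); the robot touches nothing.
It fails at once if the amber flask is pushed more than 30 mm away or tipped over (distance of amber_flask from where it was at the start of the episode above 0.03 m or angle between amber_flask's own z axis and vertical above 0.5 rad).
It fails at once if the pipette bulb is pushed more than 30 mm away or tipped over (distance of pipette_bulb from where it was at the start of the episode above 0.03 m or angle between pipette_bulb's own z axis and vertical above 0.5 rad).
It fails at once if the foil tall is pushed more than 30 mm away or tipped over (distance of foil_tall from where it was at the start of the episode above 0.03 m or angle between foil_tall's own z axis and vertical above 0.5 rad).
It fails at once if the foil small is pushed more than 30 mm away or tipped over (distance of foil_small from where it was at the start of the episode above 0.03 m or angle between foil_small's own z axis and vertical above 0.5 rad).
It also fails if it takes over 48 s, if anything falls off the work surface, if the arm or the gripper's body presses on something with over 40 N, if the wrist force passes 120 N, or if a joint passes its speed limit or range.

## Working session

There is one attempt and no reset: what is moved stays moved. The work goes in short steps, Python scripts to look and compute and a tool call to move; the robot and the scene stay as the last step left them, time stands still between calls to the robot, and variables do not carry over. Pictures are saved under pics/ and viewed, and the job is handed in when it is done.

Besides the shell and the picture viewer there is one more tool, called after "Emit:" as name([rows], argument=value, ...), one row to a line, values as JSON. jog_arm: Moves the arm, as the interface text tells. Shift numbers are shares of 75 cm and turn numbers shares of 2 rad, none past 1 either way. Its arguments: {"type":"object","properties":{"deltas":{"type":"array"},"squeeze":{"type":"number"}},"required":["deltas"]}

```bash
ls; mkdir -p pics
python3 - <<'E'
from plant import sensors, optics, env
import cv2
print(sensors.observe())
for n in ("side","top"):
    print(n,optics.camera_info(n))
    cv2.imwrite(f"pics/{n}0.png",optics.snapshot(n)[:,:,::-1])
E
```

```text
pics
{'clock': 0.0, 'joint_positions': array([-1.02786893e+00,  3.59389635e-01,  1.10823959e-02, -3.03892641e-04,
       -1.22407912e+00, -2.88132661e-01]), 'qd': array([ 0.00028657, -0.00147561,  0.00214187,  0.00100063, -0.00080348,
       -0.00052013]), 'tau': array([-9.82332313e-05, -5.83313406e+01,  2.93411583e+01,  6.93631411e+00,
       -6.28665439e-03, -3.64682194e-06]), 'tcp_pos': array([ 0.17000781, -0.65278187,  0.23838046]), 'tcp_rot': array([ 3.98939197e-01, -3.11577528e+00, -2.46595739e-03]), 'wrist_force': array([-0.91218772, -0.63628034, -0.47409505]), 'moment': array([-0.01766974, -0.03369837, -0.00788114]), 'gripper_width': 0.08518807772422089}
side {'fovy': 56.39023185524457, 'cx': 317.4313551250691, 'cy': 202.26567833527, 'rvec': array([ 1.9638941 , -0.02959245,  0.02088532]), 'tvec': array([-0.56004576,  0.22909862,  1.14975249])}
top {'fovy': 47.20937868335081, 'cx': 318.34747458851314, 'cy': 211.18990566961733, 'rvec': array([ 2.19855925, -2.19679553,  0.07480522]), 'tvec': array([0.13739932, 0.57700165, 1.69890717])}
```

View pics/side0.png

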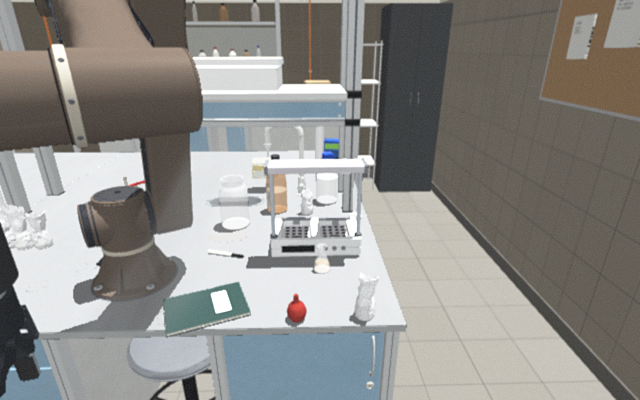

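View pics/top0.png

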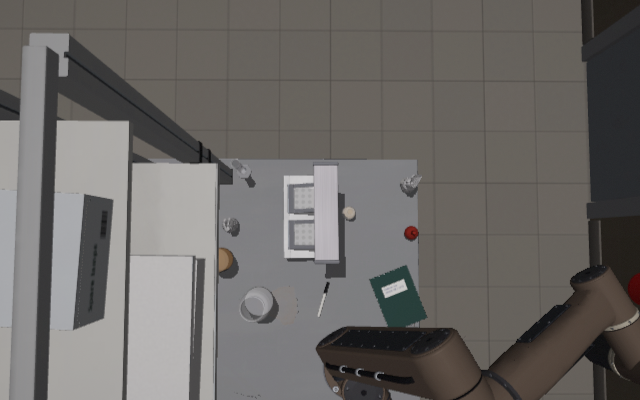

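```bash
cat > h.py <<'E'
import numpy as np, cv2
from plant import optics
def cam(n,H=400):
    c=optics.camera_info(n); f=H/2/np.tan(np.radians(c['fovy'])/2)
    K=np.array([[f,0,c['cx']],[0,f,c['cy']],[0,0,1]]); R=cv2.Rodrigues(c['rvec'])[0]
    return K,R,np.array(c['tvec']),c
def proj(n,P):
    K,R,t,c=cam(n); return cv2.projectPoints(np.array(P,float).reshape(-1,3),c['rvec'],t,K,None)[0].reshape(-1,2)
def onz(n,uv,z):
    K,R,t,c=cam(n); C=-R.T@t; d=R.T@np.linalg.inv(K)@np.array([uv[0],uv[1],1.]); return C+d*(z-C[2])/d[2]
E
python3 - <<'E'
from h import *
for n in("side","top"):
    K,R,t,c=cam(n); print(n,-R.T@t,R[2]); print(proj(n,[[0,0,0],[.17,-.65,.24],[.6,-.2,0]]))
s=cv2.imread("pics/side0.png"); cv2.imwrite("pics/s1.png",cv2.resize(s[150:280,250:380],None,fx=6,fy=4.6*1.3 and 6,interpolation=cv2.INTER_CUBIC)[:600,:])
cv2.imwrite("pics/s1.png",cv2.resize(s[150:280,230:390],(738,600),interpolation=cv2.INTER_CUBIC))
s=cv2.imread("pics/top0.png"); cv2.imwrite("pics/t1.png",cv2.resize(s[155:275,270:430],(800,600),interpolation=cv2.INTER_CUBIC))
E
```

```text
side [ 0.52939906 -0.99088944  0.65264307] [ 0.0286212   0.92322026 -0.38320383]
[[135.70619934 276.604214  ]
 [ 19.00134771 407.55416045]
 [334.82778559 315.86425261]]
top [0.4789324  0.15650053 1.72749136] [ 0.05713048 -0.01086996 -0.99830754]
[[355.36238322 366.63218479]
 [563.31623976 333.44542688]
 [407.40687655 205.44156802]]
```

View pics/s1.png

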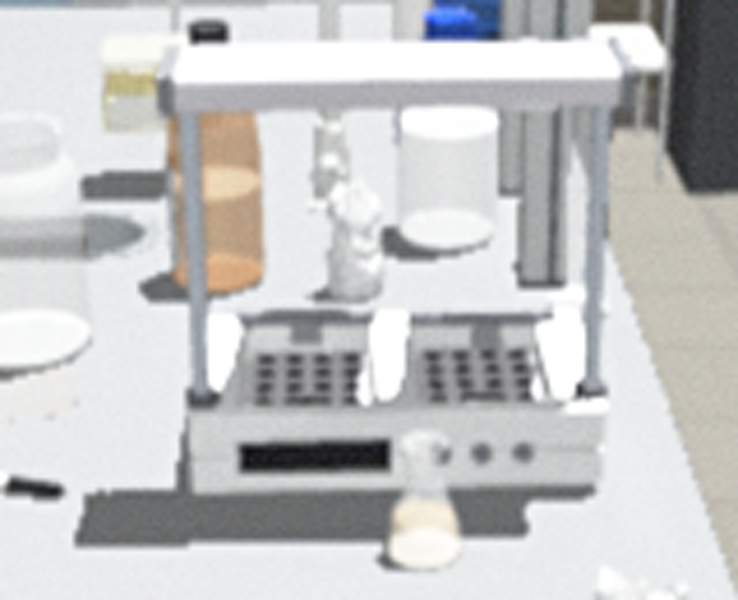

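View pics/t1.png

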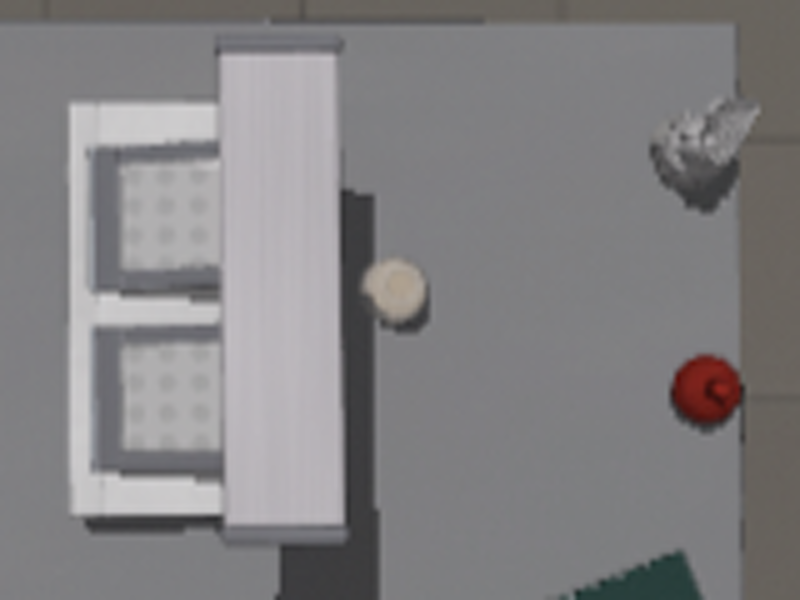

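```bash
cat > fit.py <<'E'
from h import *
from scipy.optimize import least_squares
T=lambda u,v:(270+u/5,155+v/5); S=lambda u,v:(230+u/4.6125,150+v/4.6125)
def inc(p,q):
    x,y,a=p[:3]; R=np.array([[np.cos(a),-np.sin(a),0],[np.sin(a),np.cos(a),0],[0,0,1]])
    return np.array(q)@R.T+[x,y,0]
# light-bar x offset = p[3]
def obs(p):
    b=p[3]; zt=.327
    return [("top",T(70,103),(.085,-.15,.07)),("top",T(70,515),(.085,.15,.07)),
     ("top",T(217,37),(b+.0395,-.1575,zt)),("top",T(342,37),(b-.0395,-.1575,zt)),
     ("top",T(347,541),(b-.0395,.1575,zt)),("top",T(224,541),(b+.0395,.1575,zt)),
     ("side",S(190,492),(-.085,.15,0)),("side",S(600,490),(-.085,-.15,0)),
     ("side",S(162,108),(b-.0395,.1575,.298)),("side",S(636,102),(b-.0395,-.1575,.298))]
def res(p): return np.concatenate([proj(n,inc(p,q))[0]-uv for n,uv,q in obs(p)])
if __name__=="__main__":
    r=least_squares(res,[.6,-.3,1.57,-.06],loss='soft_l1'); print(r.x); print(res(r.x).reshape(-1,2).round(1))
    p=r.x; np.save("p.npy",p)
    for n,u,z in(("amber",T(397,290),.06),("bulb",T(706,390),.03),("tall",T(700,150),.07)): print(n,onz("top",u,z))
    for n,u,z in(("amber",S(423,548),.0),("small",S(355,285),.0)): print(n,onz("side",u,z))
    print("cover back edge",[onz("top",T(*u),.076) for u in((92,148),(94,470),(90,292),(93,328))])
    print("hinge -?",[inc(p,(.07,s*.065,.074)) for s in(1,-1)])
    print("tall side",onz("side",(365,318),0),"bulb",onz("side",(297,322),0))
E
python3 fit.py
```

```text
[ 0.55618283  0.17973153  1.58210405 -0.06278985]
[[-0.8 -0.5]
 [-0.2 -0.2]
 [-0.5 -1.3]
 [ 0.1 -1.6]
 [ 0.4  0.2]
 [-0.9  0.5]
 [-0.4  2.1]
 [-0.   0.7]
 [-2.   2.3]
 [-0.2  2.3]]
amber [0.56786471 0.02494855 0.06      ]
bulb [ 0.49533979 -0.20683246  0.03      ]
tall [ 0.66984499 -0.19582948  0.07      ]
amber [0.57479389 0.02695018 0.        ]
small [0.52987755 0.47594677 0.        ]
cover back edge [array([0.66984046, 0.24710097, 0.076     ]), array([0.43717535, 0.24468068, 0.076     ]), array([0.56532717, 0.24810272, 0.076     ]), array([0.53931878, 0.24582832, 0.076     ])]
hinge -? [array([0.49039546, 0.24899207, 0.074     ]), array([0.62038715, 0.25046204, 0.074     ])]
tall side [ 0.67817245 -0.21072321  0.        ] bulb [ 0.50092527 -0.22083395  0.        ]
```

Run:
```python
from h import *; from fit import inc
p=np.load("p.npy"); s=cv2.imread("pics/side0.png"); k=6
o=(255,195); im=cv2.resize(s[195:265,255:375],None,fx=k,fy=k,interpolation=cv2.INTER_CUBIC)
def tab(sg,th,hx=.067,r=.145,h=.005,dy=.032):
    return [inc(p,(hx-r*np.cos(th)-h*np.sin(th),sg*.065+d,.074+r*np.sin(th)+h*np.cos(th))) for d in(-dy,dy)]
for th,c in((.34,(0,0,255)),(.48,(0,255,0)),(0,(255,0,0))):
  for sg in(1,-1):
    q=(proj("side",tab(sg,th))-o+.5)*k; cv2.line(im,*[tuple(int(v) for v in a) for a in q],c,1)
cv2.imwrite("pics/s2.png",im)
```

```text
(no output)
```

View pics/s2.png

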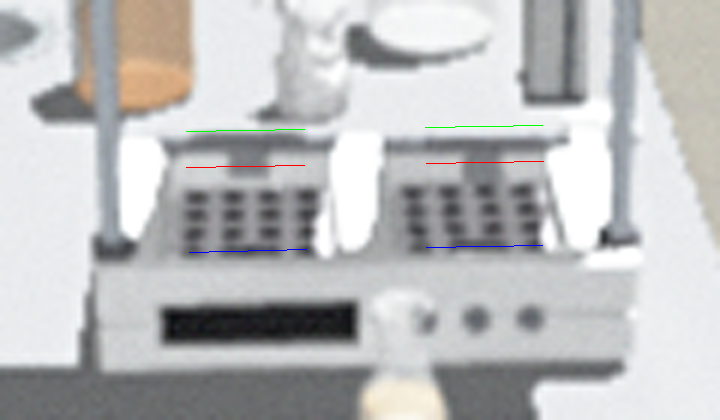

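```bash
cat > plan.py <<'E'
import numpy as np, json
from scipy.spatial.transform import Rotation as Ro, Slerp
from plant import sensors
def target(lean,yaw=.0113):
    a=np.radians(lean); s,c=np.sin(a),np.cos(a)
    M=np.array([[0,-c,-s],[-1,0,0],[0,s,-c]]).T
    return Ro.from_euler('z',yaw)*Ro.from_matrix(M)
def rows(p0,R0,p1,R1,g=1,step=.035,ang=6):
    n=int(max(np.ceil(np.linalg.norm(p1-p0)/step),np.ceil((R0.inv()*R1).magnitude()/np.radians(ang)),1))
    sl=Slerp([0,1],Ro.concatenate([R0,R1])); out=[]
    for i in range(n):
        Ra,Rb=sl(i/n),sl((i+1)/n); d=Ra.inv().apply((p1-p0)/n)/.75; w=(Ra.inv()*Rb).as_rotvec()/2
        out.append([g]+[round(float(v),4) for v in (*d,*w)])
    return out
def go(*tg,**k):
    s=sensors.observe(); p=s['tcp_pos']; R=Ro.from_rotvec(s['tcp_rot'])
    for (p1,R1) in tg:
        r=rows(p,R,np.array(p1),R1,**k); print(len(r)); [print(json.dumps(x)) for x in r]; p,R=np.array(p1),R1
E
python3 - <<'E'
from plan import *
go(([.492,.03,.27],target(42)))
E
```

```text
22
[1, -0.0293, 0.0351, -0.0019, -0.011, -0.0141, -0.0287]
[1, -0.0313, 0.0334, -0.0003, -0.011, -0.0141, -0.0287]
[1, -0.0332, 0.0316, 0.0014, -0.011, -0.0141, -0.0287]
[1, -0.0349, 0.0295, 0.003, -0.011, -0.0141, -0.0287]
[1, -0.0364, 0.0274, 0.0046, -0.011, -0.0141, -0.0287]
[1, -0.0377, 0.0252, 0.0062, -0.011, -0.0141, -0.0287]
[1, -0.0389, 0.0228, 0.0079, -0.011, -0.0141, -0.0287]
[1, -0.0399, 0.0203, 0.0094, -0.011, -0.0141, -0.0287]
[1, -0.0407, 0.0178, 0.011, -0.011, -0.0141, -0.0287]
[1, -0.0413, 0.0152, 0.0125, -0.011, -0.0141, -0.0287]
[1, -0.0418, 0.0125, 0.014, -0.011, -0.0141, -0.0287]
[1, -0.042, 0.0098, 0.0154, -0.011, -0.0141, -0.0287]
[1, -0.042, 0.007, 0.0168, -0.011, -0.0141, -0.0287]
[1, -0.0419, 0.0042, 0.0181, -0.011, -0.0141, -0.0287]
[1, -0.0415, 0.0014, 0.0193, -0.011, -0.0141, -0.0287]
[1, -0.0409, -0.0014, 0.0205, -0.011, -0.0141, -0.0287]
[1, -0.0402, -0.0042, 0.0216, -0.011, -0.0141, -0.0287]
[1, -0.0392, -0.007, 0.0226, -0.011, -0.0141, -0.0287]
[1, -0.0381, -0.0097, 0.0235, -0.011, -0.0141, -0.0287]
[1, -0.0368, -0.0124, 0.0243, -0.011, -0.0141, -0.0287]
[1, -0.0353, -0.015, 0.025, -0.011, -0.0141, -0.0287]
[1, -0.0337, -0.0175, 0.0256, -0.011, -0.0141, -0.0287]
```

Emit:
jog_arm([
  [1, -0.029, 0.035, -0.002, -0.011, -0.014, -0.029],
  [1, -0.031, 0.033, 0, -0.011, -0.014, -0.029],
  [1, -0.033, 0.032, 0.001, -0.011, -0.014, -0.029],
  [1, -0.035, 0.03, 0.003, -0.011, -0.014, -0.029],
  [1, -0.036, 0.027, 0.005, -0.011, -0.014, -0.029],
  [1, -0.038, 0.025, 0.006, -0.011, -0.014, -0.029],
  [1, -0.039, 0.023, 0.008, -0.011, -0.014, -0.029],
  [1, -0.04, 0.02, 0.009, -0.011, -0.014, -0.029],
])

```text
clock: 1.1
tcp_pos: [0.2872, -0.4029, 0.2508]
tcp_rot: [-1.039, 2.736, 0.299]
wrist_force: [-0.0, 0.4, 0.5]
gripper_width: 0.0001
```

Run:
```python
from plan import *
print(sensors.observe()['joint_positions'])
go(([.492,.03,.27],target(42)))
```

```text
[-0.77133166  0.1621123  -0.14933107 -0.27185061 -1.36862896 -0.00403639]
14
[1, -0.0408, 0.0173, 0.011, -0.0109, -0.0141, -0.0284]
[1, -0.0413, 0.0147, 0.0126, -0.0109, -0.0141, -0.0284]
[1, -0.0417, 0.0121, 0.014, -0.0109, -0.0141, -0.0284]
[1, -0.0419, 0.0094, 0.0154, -0.0109, -0.0141, -0.0284]
[1, -0.0419, 0.0067, 0.0168, -0.0109, -0.0141, -0.0284]
[1, -0.0417, 0.0039, 0.0181, -0.0109, -0.0141, -0.0284]
[1, -0.0413, 0.0011, 0.0193, -0.0109, -0.0141, -0.0284]
[1, -0.0408, -0.0016, 0.0205, -0.0109, -0.0141, -0.0284]
[1, -0.04, -0.0044, 0.0215, -0.0109, -0.0141, -0.0284]
[1, -0.0391, -0.0071, 0.0225, -0.0109, -0.0141, -0.0284]
[1, -0.0379, -0.0098, 0.0234, -0.0109, -0.0141, -0.0284]
[1, -0.0366, -0.0125, 0.0242, -0.0109, -0.0141, -0.0284]
[1, -0.0351, -0.015, 0.025, -0.0109, -0.0141, -0.0284]
[1, -0.0335, -0.0175, 0.0256, -0.0109, -0.0141, -0.0284]
```

Emit:
jog_arm([
  [1, -0.041, 0.017, 0.011, -0.011, -0.014, -0.028],
  [1, -0.041, 0.015, 0.013, -0.011, -0.014, -0.028],
  [1, -0.042, 0.012, 0.014, -0.011, -0.014, -0.028],
  [1, -0.042, 0.009, 0.015, -0.011, -0.014, -0.028],
  [1, -0.042, 0.007, 0.017, -0.011, -0.014, -0.028],
  [1, -0.042, 0.004, 0.018, -0.011, -0.014, -0.028],
  [1, -0.041, 0.001, 0.019, -0.011, -0.014, -0.028],
  [1, -0.041, -0.002, 0.02, -0.011, -0.014, -0.028],
  [1, -0.04, -0.004, 0.021, -0.011, -0.014, -0.028],
])

```text
clock: 2.22
tcp_pos: [0.4204, -0.1258, 0.2633]
tcp_rot: [-1.573, 2.165, 0.575]
wrist_force: [-0.5, -1.3, -0.1]
gripper_width: 0.0002
```

Run:
```python
from plan import *
print(sensors.observe()['joint_positions'])
go(([.492,.03,.255],target(42)))
```

```text
[-0.36984831  0.10977734 -0.17222456 -0.5708578  -1.45626098  0.17118307]
5
[1, -0.0371, -0.0067, 0.026, -0.0108, -0.0141, -0.0293]
[1, -0.0358, -0.0094, 0.0269, -0.0108, -0.0141, -0.0293]
[1, -0.0344, -0.0121, 0.0276, -0.0108, -0.0141, -0.0293]
[1, -0.0329, -0.0147, 0.0283, -0.0108, -0.0141, -0.0293]
[1, -0.0311, -0.0172, 0.0288, -0.0108, -0.0141, -0.0293]
```

Emit:
jog_arm([
  [1, -0.037, -0.007, 0.026, -0.011, -0.014, -0.029],
  [1, -0.036, -0.009, 0.027, -0.011, -0.014, -0.029],
  [1, -0.034, -0.012, 0.028, -0.011, -0.014, -0.029],
  [1, -0.033, -0.015, 0.028, -0.011, -0.014, -0.029],
  [1, -0.031, -0.017, 0.029, -0.011, -0.014, -0.029],
  [1, 0, 0, 0, 0, 0, 0],
])

```text
clock: 2.98
tcp_pos: [0.4923, 0.03, 0.2533]
tcp_rot: [-1.805, 1.79, 0.697]
wrist_force: [-1.2, -0.8, 0.1]
gripper_width: 0.0002
```

Run:
```python
from plan import *
from plant import optics
import cv2
print(sensors.observe()['joint_positions'])
for n in ("side","top"): cv2.imwrite(f"pics/{n}3.png",optics.snapshot(n)[:,:,::-1])
s=cv2.imread("pics/side3.png")[120:290,200:400]; cv2.imwrite("pics/s3.png",cv2.resize(s,(700,595),interpolation=cv2.INTER_CUBIC))
go(([.492,.12,.165],target(42)),step=.03)
```

```text
[-0.13959219  0.19915844 -0.11192107 -0.72877927 -1.44160009  0.31474425]
5
[1, -0.0025, -0.0003, 0.034, 0.0002, -0.0003, -0.0006]
[1, -0.0024, -0.0003, 0.034, 0.0002, -0.0003, -0.0006]
[1, -0.0024, -0.0003, 0.034, 0.0002, -0.0003, -0.0006]
[1, -0.0024, -0.0003, 0.034, 0.0002, -0.0003, -0.0006]
[1, -0.0024, -0.0003, 0.034, 0.0002, -0.0003, -0.0006]
```

View pics/s3.png

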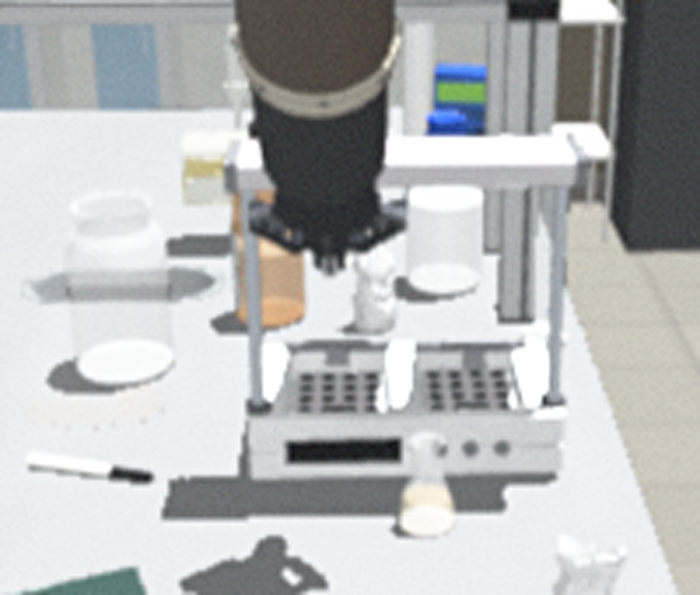

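View pics/top3.png

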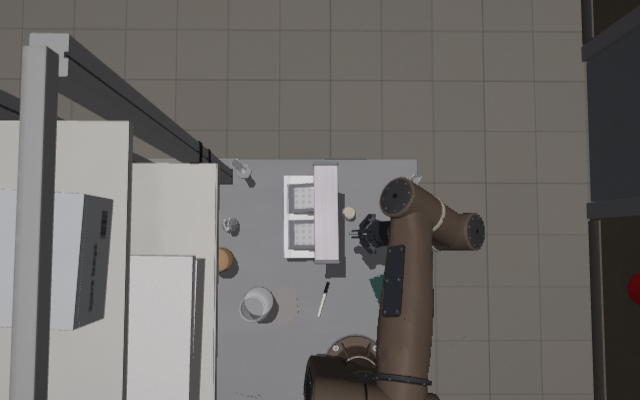

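Emit:
jog_arm([
  [1, -0.002, 0, 0.034, 0, 0, 0],
  [1, -0.002, 0, 0.034, 0, 0, 0],
  [1, -0.002, 0, 0.034, 0, 0, 0],
  [1, -0.003, 0, 0.034, 0, 0, 0],
  [1, -0.002, 0, 0.028, 0, 0, 0],
  [1, 0, 0, 0, 0, 0, 0],
])

```text
clock: 3.82
tcp_pos: [0.4904, 0.1159, 0.1672]
tcp_rot: [-1.803, 1.795, 0.696]
wrist_force: [1.1, 0.2, 0.3]
gripper_width: -0.0004
```

Run:
```python
from plan import *
from plant import optics
import cv2
cv2.imwrite(f"pics/side4.png",optics.snapshot("side")[:,:,::-1])
s=cv2.imread("pics/side4.png")[150:290,220:400]; cv2.imwrite("pics/s4.png",cv2.resize(s,(770,599),interpolation=cv2.INTER_CUBIC))
print(sensors.observe()['wrist_force'])
go(([.492,.125,.147],target(42)),([.492,.122,.127],target(42)),([.492,.119,.110],target(42)),([.492,.117,.095],target(42)),([.492,.117,.085],target(42)),step=.006)
```

```text
[ 0.0128285  -0.15938859 -0.49268599]
4
[1, 0.0022, -0.0004, 0.0073, 0.0001, -0.0004, -0.0009]
[1, 0.0022, -0.0004, 0.0073, 0.0001, -0.0004, -0.0009]
[1, 0.0022, -0.0004, 0.0073, 0.0001, -0.0004, -0.0009]
[1, 0.0023, -0.0004, 0.0073, 0.0001, -0.0004, -0.0009]
4
[1, 0.0052, 0.0, 0.0043, 0.0, 0.0, 0.0]
[1, 0.0052, 0.0, 0.0043, 0.0, 0.0, 0.0]
[1, 0.0052, 0.0, 0.0043, 0.0, 0.0, 0.0]
[1, 0.0052, 0.0, 0.0043, 0.0, 0.0, 0.0]
3
[1, 0.006, 0.0, 0.0047, 0.0, 0.0, 0.0]
[1, 0.006, 0.0, 0.0047, 0.0, 0.0, 0.0]
[1, 0.006, 0.0, 0.0047, 0.0, 0.0, 0.0]
3
[1, 0.0051, 0.0, 0.0044, 0.0, 0.0, 0.0]
[1, 0.0051, 0.0, 0.0044, 0.0, 0.0, 0.0]
[1, 0.0051, 0.0, 0.0044, 0.0, 0.0, 0.0]
2
[1, 0.0045, 0.0, 0.005, 0.0, 0.0, 0.0]
[1, 0.0045, 0.0, 0.005, 0.0, 0.0, 0.0]
```

View pics/s4.png

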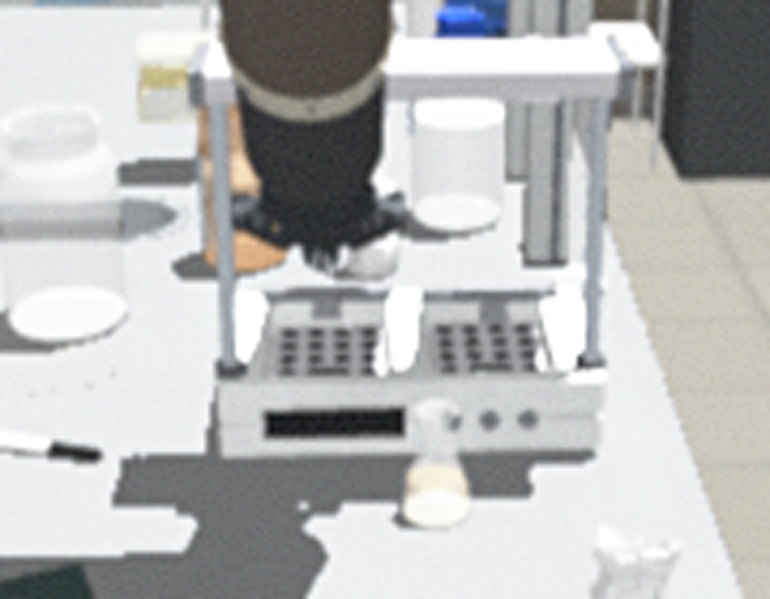

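Emit:
jog_arm([
  [1, 0.002, -0.001, 0.007, 0, 0, 0],
  [1, 0.002, -0.001, 0.007, 0, 0, 0],
  [1, 0.002, 0, 0.007, 0, 0, 0],
  [1, 0.003, 0, 0.007, 0, 0, 0],
  [1, 0.005, 0, 0.004, 0, 0, 0],
  [1, 0.005, 0, 0.004, 0, 0, 0],
  [1, 0.005, 0, 0.004, 0, 0, 0],
  [1, 0.005, 0, 0.005, 0, 0, 0],
])

```text
clock: 4.88
tcp_pos: [0.4927, 0.1218, 0.1277]
tcp_rot: [-1.802, 1.794, 0.694]
wrist_force: [-0.3, -0.6, 1.0]
gripper_width: 0.0001
```

Run:
```python
from plan import *
from plant import optics
import cv2
cv2.imwrite(f"pics/side5.png",optics.snapshot("side")[:,:,::-1])
s=cv2.imread("pics/side5.png")[180:270,250:370]; cv2.imwrite("pics/s5.png",cv2.resize(s,(796,597),interpolation=cv2.INTER_CUBIC))
print(sensors.observe())
```

```text
{'clock': 4.925, 'joint_positions': array([ 0.01770959,  0.30999253, -0.27313995, -0.82218223, -1.14465927,
        0.40278729]), 'qd': array([ 0.00023875, -0.00559688, -0.00010772,  0.00349952, -0.01173123,
       -0.01574525]), 'tau': array([  0.09284653, -50.29513478,  23.75009537,   2.66366713,
        -1.03810161,  -0.10007034]), 'tcp_pos': array([0.49243033, 0.12189208, 0.12702168]), 'tcp_rot': array([-1.80175486,  1.79492437,  0.69447405]), 'wrist_force': array([ 0.91402893, -0.2571585 ,  1.0264676 ]), 'moment': array([-2.07158791, -0.1165932 , -0.02905959]), 'gripper_width': -0.00019523619274629099}
```

View pics/s5.png

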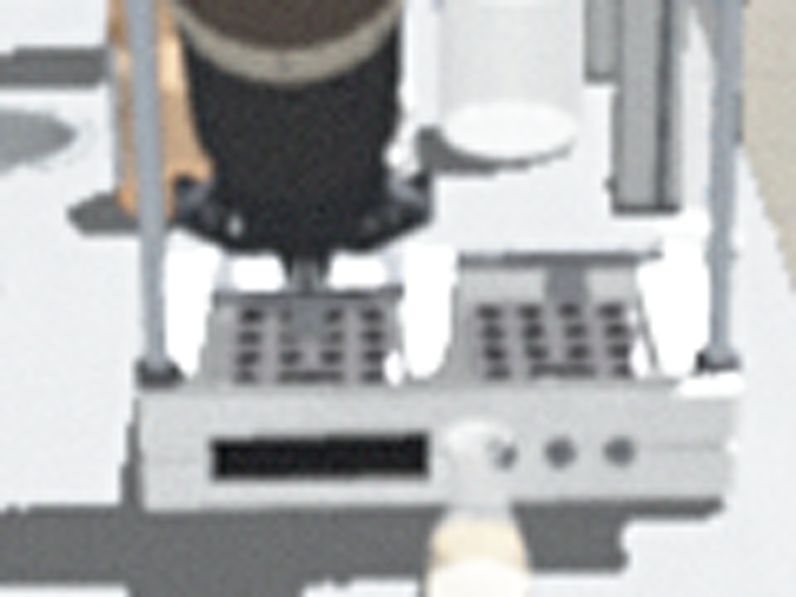

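Emit:
jog_arm([
  [1, 0.006, 0, 0.0045, 0, 0, 0],
  [1, 0.006, 0, 0.005, 0, 0, 0],
  [1, 0.006, 0, 0.005, 0, 0, 0],
  [1, 0, 0, 0, 0, 0, 0],
])

```text
clock: 5.42
tcp_pos: [0.4923, 0.1191, 0.1103]
tcp_rot: [-1.802, 1.795, 0.695]
wrist_force: [0.1, 0.6, 0.5]
gripper_width: 0.0001
```

Emit:
jog_arm([
  [1, 0.005, 0, 0.005, 0, 0, 0],
  [1, 0.005, 0, 0.005, 0, 0, 0],
  [1, 0, 0, 0, 0, 0, 0],
])

```text
clock: 5.8
tcp_pos: [0.4926, 0.1185, 0.1]
tcp_rot: [-1.802, 1.795, 0.694]
wrist_force: [-0.5, -0.9, 0.8]
gripper_width: -0.0
```

Emit:
jog_arm([
  [1, 0.003, 0, 0.003, 0, 0, 0],
  [1, 0, 0, 0, 0, 0, 0],
])

```text
clock: 6.05
tcp_pos: [0.4922, 0.1186, 0.0968]
tcp_rot: [-1.802, 1.795, 0.695]
wrist_force: [0.7, 0.9, 0.0]
gripper_width: 0.0002
```

Emit:
jog_arm([
  [1, 0.003, 0, 0.003, 0, 0, 0],
  [1, 0, 0, 0, 0, 0, 0],
])

```text
clock: 6.3
tcp_pos: [0.4923, 0.1183, 0.0936]
tcp_rot: [-1.802, 1.795, 0.695]
wrist_force: [0.2, -0.1, 0.5]
gripper_width: 0.0001
```

Run:
```python
from plan import *
from plant import optics
import cv2
cv2.imwrite(f"pics/side6.png",optics.snapshot("side")[:,:,::-1])
s=cv2.imread("pics/side6.png")[180:270,250:370]; cv2.imwrite("pics/s6.png",cv2.resize(s,(796,597),interpolation=cv2.INTER_CUBIC))
```

```text
(no output)
```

View pics/s6.png

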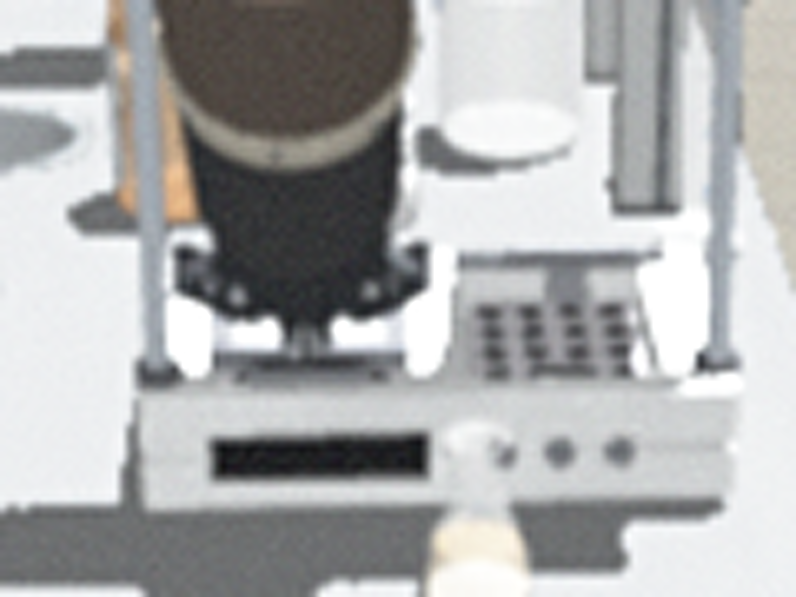

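Emit:
jog_arm([
  [1, 0.003, 0, 0.003, 0, 0, 0],
  [1, 0, 0, 0, 0, 0, 0],
])

```text
clock: 6.6
tcp_pos: [0.4926, 0.1181, 0.0906]
tcp_rot: [-1.802, 1.794, 0.694]
wrist_force: [-0.2, 0.2, 1.1]
gripper_width: 0.0
```

Emit:
jog_arm([
  [1, 0.003, 0, 0.003, 0, 0, 0],
  [1, 0, 0, 0, 0, 0, 0],
])

```text
clock: 6.85
tcp_pos: [0.4928, 0.1181, 0.0896]
tcp_rot: [-1.803, 1.791, 0.694]
wrist_force: [-3.8, -3.7, 17.6]
gripper_width: 0.0002
```

Emit:
jog_arm([
  [1, 0.002, 0, 0.002, 0, 0, 0],
  [1, 0, 0, 0, 0, 0, 0],
])

```text
clock: 7.1
tcp_pos: [0.4929, 0.1182, 0.0891]
tcp_rot: [-1.803, 1.788, 0.694]
wrist_force: [-4.4, -5.8, 30.4]
gripper_width: 0.0
```

Run:
```python
from plan import *
from plant import optics
import cv2
cv2.imwrite(f"pics/side7.png",optics.snapshot("side")[:,:,::-1])
s=cv2.imread("pics/side7.png")[180:270,250:370]; cv2.imwrite("pics/s7.png",cv2.resize(s,(796,597),interpolation=cv2.INTER_CUBIC))
```

```text
(no output)
```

View pics/s7.png

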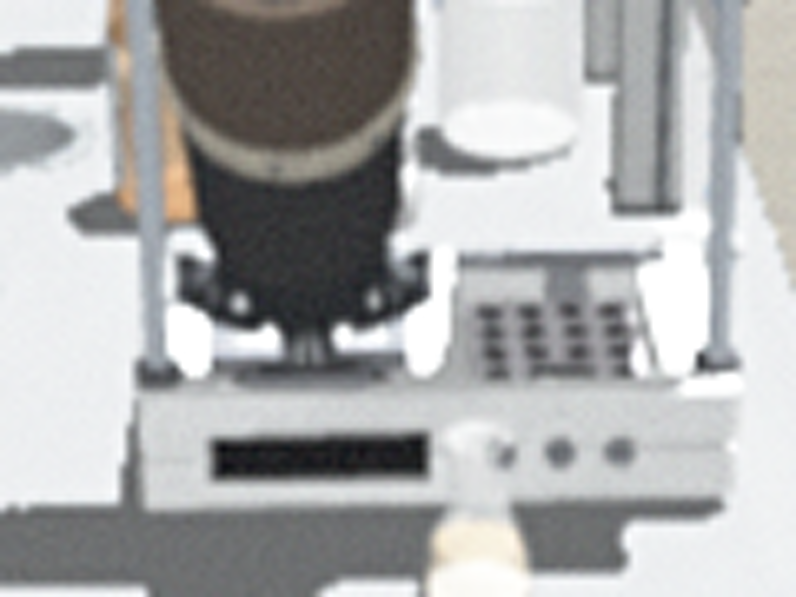

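Emit:
jog_arm([
  [1, -0.005, 0, -0.005, 0, 0, 0],
  [1, -0.015, 0, -0.015, 0, 0, 0],
  [1, -0.01, 0, -0.03, 0, 0, 0],
  [1, 0, 0, -0.04, 0, 0, 0],
  [1, 0, 0, -0.03, 0, 0, 0],
  [1, 0, 0, 0, 0, 0, 0],
])

```text
clock: 7.9
tcp_pos: [0.4939, 0.0738, 0.169]
tcp_rot: [-1.802, 1.794, 0.69]
wrist_force: [-0.6, 0.2, -0.6]
gripper_width: 0.0001
```

Run:
```python
from plan import *
from plant import optics
import cv2
cv2.imwrite(f"pics/side8.png",optics.snapshot("side")[:,:,::-1])
s=cv2.imread("pics/side8.png")[180:270,250:370]; cv2.imwrite("pics/s8.png",cv2.resize(s,(796,597),interpolation=cv2.INTER_CUBIC))
go(([.622,.03,.255],target(42)),([.622,.115,.168],target(42)))
```

```text
5
[1, -0.0066, -0.0342, -0.0254, -0.0001, -0.0003, -0.0007]
[1, -0.0065, -0.0342, -0.0254, -0.0001, -0.0003, -0.0007]
[1, -0.0065, -0.0342, -0.0254, -0.0001, -0.0003, -0.0007]
[1, -0.0065, -0.0342, -0.0254, -0.0001, -0.0003, -0.0007]
[1, -0.0064, -0.0342, -0.0254, -0.0001, -0.0003, -0.0007]
4
[1, -0.0016, -0.0003, 0.0405, 0.0, 0.0, 0.0]
[1, -0.0016, -0.0003, 0.0405, 0.0, 0.0, 0.0]
[1, -0.0016, -0.0003, 0.0405, 0.0, 0.0, 0.0]
[1, -0.0016, -0.0003, 0.0405, 0.0, 0.0, 0.0]
```

View pics/s8.png

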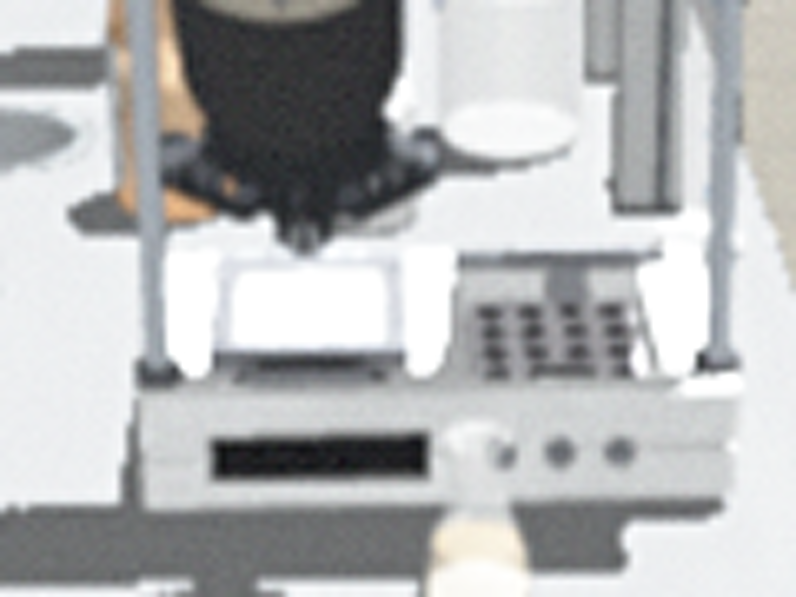

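```bash
python3 - <<'E'
from h import *; from fit import inc
p=np.load("p.npy")
def pt(th,sg,r=.145,h=.005,hx=.067,d=0): return inc(p,(hx-r*np.cos(th)-h*np.sin(th),sg*.065+d,.074+r*np.sin(th)+h*np.cos(th)))
for th in(0,.03,.12,.2,.26,.34,.43,.48):
    print(th,[ ((proj("side",pt(th,1,r,h))[0]-[250,180])*6.63).round() for r,h in((.145,.005),(.145,-.003),(.121,.005))])
print([((proj("side",inc(p,q))[0]-[250,180])*6.63).round() for q in((-.085,.15,.07),(-.085,-.15,.07),(-.085,.15,0),(-.085,-.15,0))])
E
python3 - <<'E'
import cv2
a=cv2.imread("pics/side7.png")[215:245,275:320];b=cv2.imread("pics/side8.png")[215:245,275:320]
cv2.imwrite("pics/c8.png",cv2.resize(cv2.vconcat([a,b]),None,fx=10,fy=10,interpolation=cv2.INTER_NEAREST)[:600])
E
```

```text
0 [array([303., 373.]), array([304., 388.]), array([304., 351.])]
0.03 [array([303., 366.]), array([304., 380.]), array([304., 345.])]
0.12 [array([303., 342.]), array([303., 355.]), array([303., 325.])]
0.2 [array([302., 320.]), array([303., 333.]), array([303., 307.])]
0.26 [array([302., 303.]), array([302., 315.]), array([303., 294.])]
0.34 [array([301., 280.]), array([302., 292.]), array([302., 275.])]
0.43 [array([301., 254.]), array([301., 265.]), array([302., 254.])]
0.48 [array([301., 240.]), array([301., 250.]), array([302., 242.])]
[array([131., 400.]), array([736., 388.]), array([138., 522.]), array([730., 510.])]
```

View pics/c8.png

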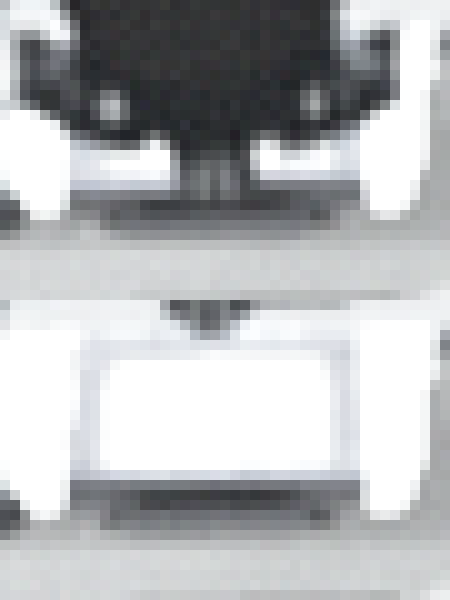

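Emit:
jog_arm([
  [1, -0.007, -0.034, -0.025, 0, 0, 0],
  [1, -0.007, -0.034, -0.025, 0, 0, 0],
  [1, -0.006, -0.034, -0.025, 0, 0, 0],
  [1, -0.006, -0.034, -0.025, 0, 0, -0.001],
  [1, -0.006, -0.034, -0.025, 0, -0.001, -0.001],
  [1, 0, 0, 0, 0, 0, 0],
])

```text
clock: 8.7
tcp_pos: [0.6226, 0.0309, 0.2523]
tcp_rot: [-1.804, 1.789, 0.694]
wrist_force: [-0.1, 0.2, -0.8]
gripper_width: -0.0001
```

Run:
```python
from plan import *
print(sensors.observe()['joint_positions'])
go(([.622,.116,.168],target(42)),([.622,.125,.147],target(42)))
```

```text
[-0.11063257  0.38226836  0.14560083 -0.72978499 -1.47545936  0.24549364]
4
[1, -0.0023, -0.0001, 0.0399, 0.0, -0.0001, -0.0004]
[1, -0.0023, -0.0001, 0.0399, 0.0, -0.0001, -0.0004]
[1, -0.0023, -0.0001, 0.0399, 0.0, -0.0001, -0.0004]
[1, -0.0023, -0.0001, 0.0399, 0.0, -0.0001, -0.0004]
1
[1, 0.0098, -0.0001, 0.0288, 0.0, 0.0, 0.0]
```

Emit:
jog_arm([
  [1, -0.002, 0, 0.04, 0, 0, -0.001],
  [1, -0.002, 0, 0.04, 0, 0, -0.001],
  [1, -0.002, 0, 0.04, 0, 0, 0],
  [1, -0.002, 0, 0.04, 0, 0, 0],
  [1, 0, 0, 0, 0, 0, 0],
])

```text
clock: 9.32
tcp_pos: [0.6178, 0.1175, 0.1648]
tcp_rot: [-1.808, 1.786, 0.699]
wrist_force: [0.2, -0.1, 0.2]
gripper_width: 0.0004
```

Run:
```python
from plan import *
from plant import optics
import cv2
cv2.imwrite(f"pics/side9.png",optics.snapshot("side")[:,:,::-1])
s=cv2.imread("pics/side9.png")[150:290,220:400]; cv2.imwrite("pics/s9.png",cv2.resize(s,(770,599),interpolation=cv2.INTER_CUBIC))
```

View pics/s9.png

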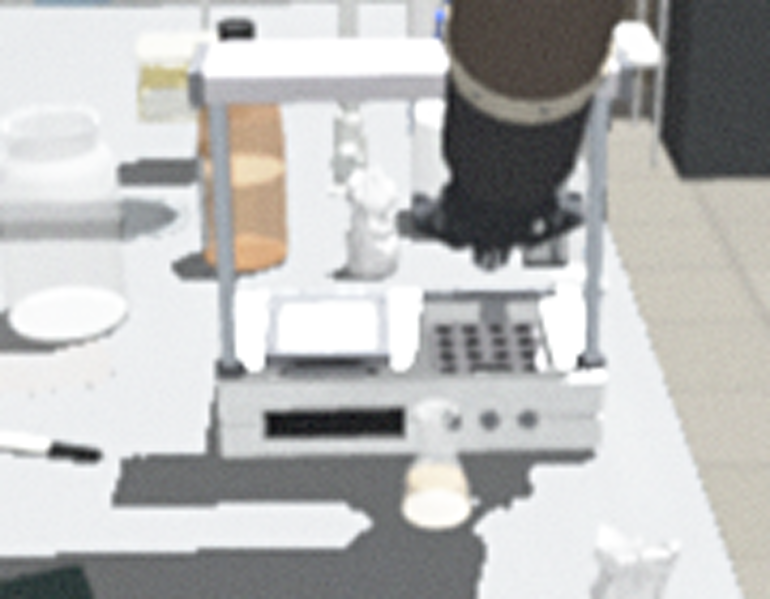

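Emit:
jog_arm([
  [1, 0.002, -0.002, 0.006, 0, 0, 0],
  [1, 0.002, -0.002, 0.006, 0, 0, 0],
  [1, 0.002, -0.001, 0.006, 0, 0, 0],
  [1, 0.003, 0, 0.006, 0, 0, 0],
  [1, 0.005, 0, 0.004, 0, 0, 0],
  [1, 0.005, 0, 0.004, 0, 0, 0],
  [1, 0.005, 0, 0.004, 0, 0, 0],
  [1, 0.005, 0, 0.005, 0, 0, 0],
])

```text
clock: 10.38
tcp_pos: [0.6241, 0.1197, 0.1299]
tcp_rot: [-1.807, 1.785, 0.692]
wrist_force: [-0.4, -0.3, 0.9]
gripper_width: 0.0003
```

Emit:
jog_arm([
  [1, 0.006, 0, 0.0045, 0, 0, 0],
  [1, 0.006, 0, 0.005, 0, 0, 0],
  [1, 0.006, 0, 0.005, 0, 0, 0],
  [1, 0, 0, 0, 0, 0, 0],
])

```text
clock: 10.88
tcp_pos: [0.6238, 0.117, 0.1123]
tcp_rot: [-1.807, 1.786, 0.693]
wrist_force: [0.4, -0.3, 0.5]
gripper_width: -0.0
```

Run:
```python
from plan import *
from plant import optics
import cv2
cv2.imwrite(f"pics/side10.png",optics.snapshot("side")[:,:,::-1])
s=cv2.imread("pics/side10.png")[180:270,250:370]; cv2.imwrite("pics/s10.png",cv2.resize(s,(796,597),interpolation=cv2.INTER_CUBIC))
```

```text
(no output)
```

View pics/s10.png

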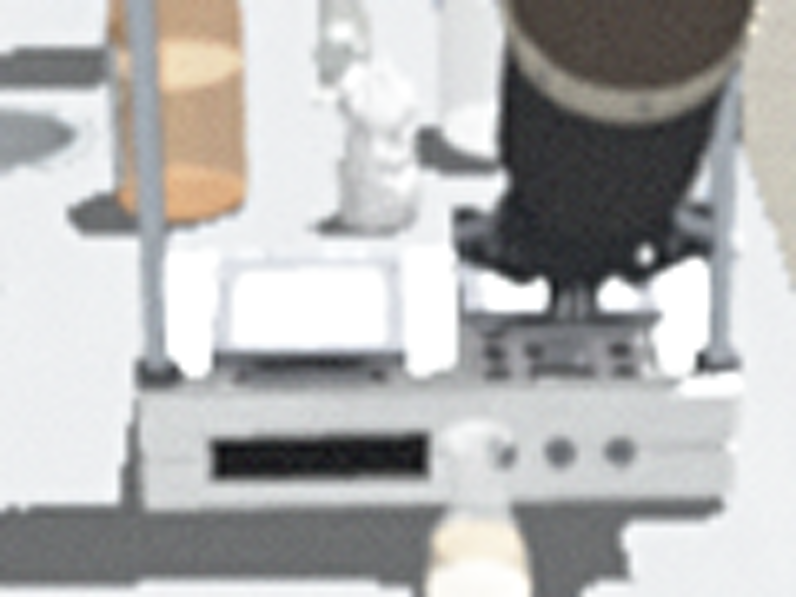

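Emit:
jog_arm([
  [1, 0.005, 0, 0.005, 0, 0, 0],
  [1, 0.005, 0, 0.005, 0, 0, 0],
  [1, 0.003, 0, 0.003, 0, 0, 0],
  [1, 0, 0, 0, 0, 0, 0],
])

```text
clock: 11.42
tcp_pos: [0.624, 0.1163, 0.0989]
tcp_rot: [-1.807, 1.785, 0.693]
wrist_force: [-0.1, -0.3, 0.5]
gripper_width: -0.0
```

Emit:
jog_arm([
  [1, 0.003, 0, 0.003, 0, 0, 0],
  [1, 0.003, 0, 0.003, 0, 0, 0],
  [1, 0, 0, 0, 0, 0, 0],
])

```text
clock: 11.8
tcp_pos: [0.6238, 0.1161, 0.0923]
tcp_rot: [-1.807, 1.785, 0.693]
wrist_force: [-0.0, -0.2, -0.1]
gripper_width: 0.0002
```

Emit:
jog_arm([
  [1, 0.002, 0, 0.002, 0, 0, 0],
  [1, 0, 0, 0, 0, 0, 0],
])

```text
clock: 12.05
tcp_pos: [0.6242, 0.1159, 0.0908]
tcp_rot: [-1.807, 1.785, 0.692]
wrist_force: [0.1, 0.1, 1.2]
gripper_width: 0.0001
```

Emit:
jog_arm([
  [1, 0.002, 0, 0.002, 0, 0, 0],
  [1, 0, 0, 0, 0, 0, 0],
])

```text
clock: 12.3
tcp_pos: [0.6242, 0.1159, 0.09]
tcp_rot: [-1.807, 1.783, 0.692]
wrist_force: [-2.7, -0.9, 8.5]
gripper_width: -0.0001
```

Emit:
jog_arm([
  [1, 0.002, 0, 0.002, 0, 0, 0],
  [1, 0, 0, 0, 0, 0, 0],
])

```text
clock: 12.55
tcp_pos: [0.6244, 0.1159, 0.0897]
tcp_rot: [-1.808, 1.78, 0.692]
wrist_force: [-5.0, -2.3, 18.7]
gripper_width: -0.0
```

Emit:
jog_arm([
  [1, 0.001, 0, 0.001, 0, 0, 0],
  [1, 0, 0, 0, 0, 0, 0],
])

```text
clock: 12.8
tcp_pos: [0.6244, 0.1159, 0.0894]
tcp_rot: [-1.808, 1.779, 0.692]
wrist_force: [-6.3, -3.5, 23.2]
gripper_width: -0.0002
```

Emit:
jog_arm([
  [1, -0.005, 0, -0.005, 0, 0, 0],
  [1, -0.015, 0, -0.015, 0, 0, 0],
  [1, -0.01, 0, -0.03, 0, 0, 0],
  [1, 0, 0, -0.04, 0, 0, 0],
  [1, 0, 0, -0.05, 0, 0, 0],
  [1, 0, 0, -0.05, 0, 0, 0],
  [1, 0, 0, -0.05, 0, 0, 0],
  [1, 0, 0, -0.05, 0, 0, 0],
  [1, 0, 0, 0, 0, 0, 0],
  [1, 0, 0, 0, 0, 0, 0],
])

```text
clock: 14.05
tcp_pos: [0.6253, -0.0134, 0.2628]
tcp_rot: [-1.806, 1.785, 0.692]
wrist_force: [0.3, 0.1, 0.2]
gripper_width: -0.0001
```

Run:
```python
from plan import *
from plant import optics
import cv2
for n in("side","top"):cv2.imwrite(f"pics/{n}11.png",optics.snapshot(n)[:,:,::-1])
s=cv2.imread("pics/side11.png")[180:270,250:370]; cv2.imwrite("pics/s11.png",cv2.resize(s,(796,597),interpolation=cv2.INTER_CUBIC))
```

```text
(no output)
```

View pics/s11.png

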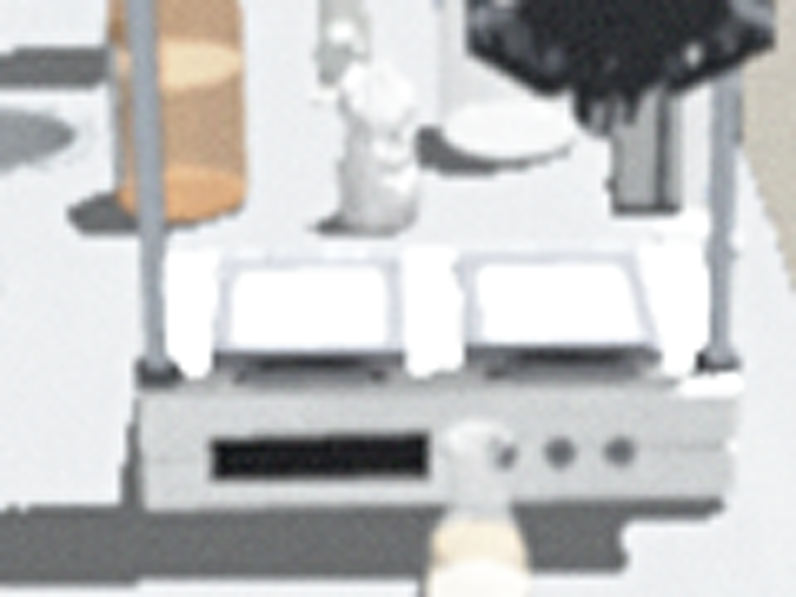

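View pics/side11.png

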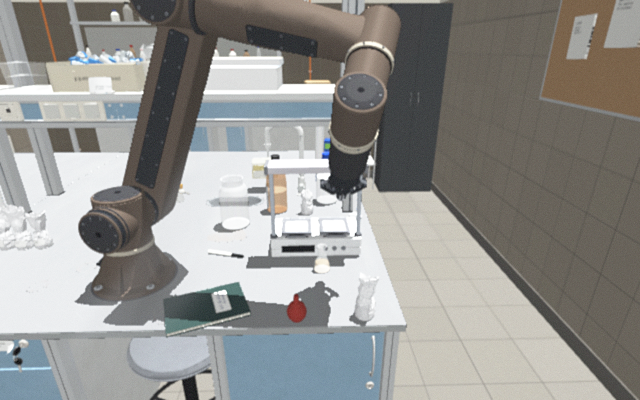

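Emit:
jog_arm([
  [1, 0, 0, -0.02, 0, 0, 0],
  [1, 0, 0, -0.02, 0, 0, 0],
  [1, 0, 0, 0, 0, 0, 0],
  [1, 0, 0, 0, 0, 0, 0],
  [1, 0, 0, 0, 0, 0, 0],
  [1, 0, 0, 0, 0, 0, 0],
  [1, 0, 0, 0, 0, 0, 0],
  [1, 0, 0, 0, 0, 0, 0],
  [1, 0, 0, 0, 0, 0, 0],
  [1, 0, 0, 0, 0, 0, 0],
  [1, 0, 0, 0, 0, 0, 0],
  [1, 0, 0, 0, 0, 0, 0],
])

```text
clock: 15.65
tcp_pos: [0.6258, -0.0332, 0.2846]
tcp_rot: [-1.807, 1.785, 0.692]
wrist_force: [-0.7, -0.4, 0.0]
gripper_width: 0.0001
```

Run:
```python
from plant import optics
import cv2,numpy as np
b=optics.snapshot("side")[:,:,::-1]; cv2.imwrite("pics/side12.png",b); a=cv2.imread("pics/side11.png")
r=np.s_[217:250,275:352]
print(np.abs(a[r].astype(int)-b[r]).mean(), np.abs(a[r].astype(int)-b[r]).max())
cv2.imwrite("pics/s12.png",cv2.resize(cv2.vconcat([a[r],b[r]]),None,fx=9,fy=9,interpolation=cv2.INTER_NEAREST))
```

```text
1.5526695526695526 14
```

View pics/s12.png

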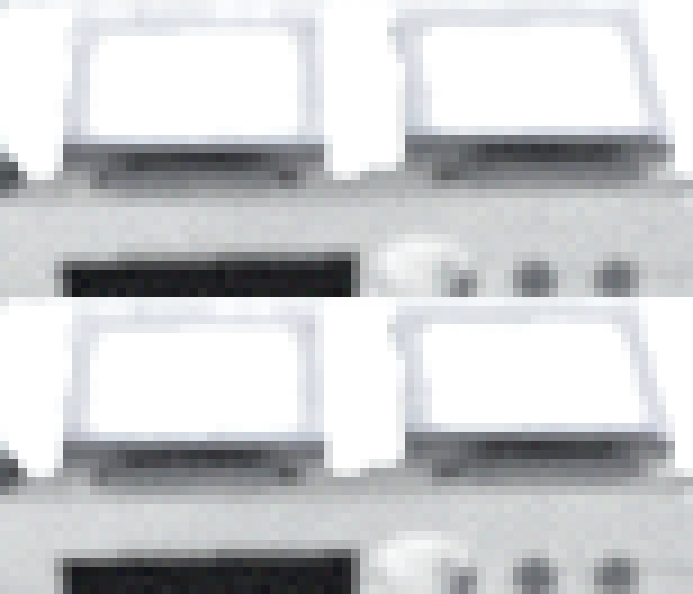

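```bash
python3 -c "
from plant import env
print(env.job_done())"
```

```text
the job is handed in; nothing more can be done
None
```

I pressed both covers down by their front tabs with the closed fingers, leaning about 42° in under the light bar. I then backed the arm clear and handed the job in at about 15.7 s; no verdict was reported.

**Covers:** After release, both tabs sit within a pixel or two of where the camera model puts a shut cover. A cover that had not caught would be about 9 pixels higher. The two side pictures taken about 1.6 s apart after the last release show no movement.

**Force:** I never saw the catch snap as a separate force peak. Each cover met hard resistance at the same tool height (about 0.0895 m). The upward force was about 30 N on the near cover and 23 N on the far one. That is above the 10–15 N given as safe, but under the 40 N and 120 N limits.

**Bystanders:** The flasks and the bulb look unmoved in the last pictures, though I did not measure their positions again. The wrist force was near zero at the end, so the arm was touching nothing.

**Disagreement:** The fitted incubator position was about 2 pixels off in the side view, and I corrected for that when judging the covers shut.

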